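# Rack the rinsed cups and set the drying air

## Task

First put every rinsed square steel cup that lies on the bench upside down over a drying peg of its own, all the way down on the rack. Then turn the air regulator's knob clockwise until its white pointer line points at the tab on the ring, and after that pull the knob straight up to its stop to lock it there; last, swing the air valve lever fully over, away from the robot. Leave the set ring and everything else on the bench where it is; a cup may get knocked aside on the way, so see that all of them are still on their pegs at the end.

Things in the scene. Friction and masses are not known exactly. Their poses are not given: they have to be found in the camera images.
- cup1: square steel cup, 46 x 46 mm outside, 90 mm long, 3 mm walls and bottom, about 0.12 kg, one end open; at the start it lies on a side on the bench, mouth roughly away from the robot. Origin at its centre (45 mm from either end); x axis along the cup, out of the mouth (horizontal: lying; straight down: upside down). Three or four cups are present; None if absent (or while held)
- cup2: square steel cup, 46 x 46 mm outside, 90 mm long, 3 mm walls and bottom, about 0.12 kg, one end open; at the start it lies on a side on the bench, mouth roughly away from the robot. Origin at its centre (45 mm from either end); x axis along the cup, out of the mouth (horizontal: lying; straight down: upside down). Three or four cups are present; None if absent (or while held)
- cup3: square steel cup, 46 x 46 mm outside, 90 mm long, 3 mm walls and bottom, about 0.12 kg, one end open; at the start it lies on a side on the bench, mouth roughly away from the robot. Origin at its centre (45 mm from either end); x axis along the cup, out of the mouth (horizontal: lying; straight down: upside down). Three or four cups are present; None if absent (or while held)
- cup4: square steel cup, 46 x 46 mm outside, 90 mm long, 3 mm walls and bottom, about 0.12 kg, one end open; at the start it lies on a side on the bench, mouth roughly away from the robot. Origin at its centre (45 mm from either end); x axis along the cup, out of the mouth (horizontal: lying; straight down: upside down). Three or four cups are present; None if absent (or while held)
- peg1 (a point): foot of one of four upright drying pegs, in a row, 99 mm apart, on a fixed aluminium rack plate 100 x 400 x 20 mm: on the peg's axis at the plate's top face. x is square to the row, away from the robot; z up. Peg: 26 mm diameter, 65 mm high, tapering to 12 mm over its top 14 mm. A cup fully down has its rim on the plate, its centre 45 mm above this point
- peg2 (a point): foot of one of four upright drying pegs, in a row, 99 mm apart, on a fixed aluminium rack plate 100 x 400 x 20 mm: on the peg's axis at the plate's top face. x is square to the row, away from the robot; z up. Peg: 26 mm diameter, 65 mm high, tapering to 12 mm over its top 14 mm. A cup fully down has its rim on the plate, its centre 45 mm above this point
- peg3 (a point): foot of one of four upright drying pegs, in a row, 99 mm apart, on a fixed aluminium rack plate 100 x 400 x 20 mm: on the peg's axis at the plate's top face. x is square to the row, away from the robot; z up. Peg: 26 mm diameter, 65 mm high, tapering to 12 mm over its top 14 mm. A cup fully down has its rim on the plate, its centre 45 mm above this point
- peg4 (a point): foot of one of four upright drying pegs, in a row, 99 mm apart, on a fixed aluminium rack plate 100 x 400 x 20 mm: on the peg's axis at the plate's top face. x is square to the row, away from the robot; z up. Peg: 26 mm diameter, 65 mm high, tapering to 12 mm over its top 14 mm. A cup fully down has its rim on the plate, its centre 45 mm above this point
- reg_knob (a joint): turn of the round black knurled knob (40 mm diameter, 34 mm high, its underside 80 mm above the bench while pushed in), rad, 0 to 3.0, grows clockwise seen from above; turning friction about 0.05 N m; it stays where it is left. Its white pointer line points at the ring's tab when this value equals that of joint set_ring
- set_ring (a joint): turn of the flat steel ring under the knob (76 mm diameter, top 76 mm above the bench, tab top 79 mm) with the small black tab that is the set mark, rad, clockwise from above, same zero as reg_knob. Stiff (0.5 N m): leave it where it is
- lock_stem (a joint): how far the knob has been pulled up, m: 0 pushed in (unlocked), 0.010 fully out against its stop (locked). Needs about 5 N plus the knob's weight; stays where it is left
- knob_top (a point): centre of the knob's top face, on its vertical axis, 114 mm above the bench while pushed in; it rises with the knob. The knob stands on a fixed air regulator: 90 x 90 mm foot, aluminium body 62 mm square
- knob_pointer (a point): outer end of the white pointer line on the knob's top, 19 mm from the axis
- ring_mark (a point): point on the set ring 19 mm from the axis, on the line from the axis to the black tab
- valve_lever (a joint): air valve lever, rad: 0 leaning towards the robot (shut), 1.0 leaning away from the robot at its stop (open); stays where it is left, light to push; at 0 it leans 0.5 rad to the robot side of upright, at 1.0 as far the other way
- valve_lever_base: fixed housing block of the valve lever; origin under its centre; its x axis is the direction in which the lever swings open
- screwdriver: screwdriver lying on the bench, bystander
- solder_spool: steel spool 50 mm across, 30 mm high, bystander
- multimeter: black hand multimeter 140 x 75 x 34 mm lying flat, bystander
- gear: brass gear 44 mm across, 18 mm high, bystander
- motor: small steel motor 50 mm long, 36 mm across, lying down, bystander
- mug: white mug 80 mm across, 95 mm high, bystander
- spanner: spanner lying flat, bystander
- valve_lever_tip (a point): centre of the lever's tip, 80 mm from its pivot; the pivot lies 22 mm above the bench over the housing's centre; the tip is a steel ball 26 mm across on a 10 mm rod; housing 70 x 50 x 25 mm (35 mm high at the pivot)
Mind the look-alikes: they are no part of the job. Leave any green or orange look-alike of the cup2 alone.

How it is judged:
By the outcome, as a careful person would: the job done as asked, in the order asked, and still so for the second after the job is handed in, with the robot touching nothing.
Of cup1, cup2, cup3, cup4 only 3 to 4 are there at a start; the rules pass over those that are not, and their reading is None.
At some moment in a run one of cup1, cup2, cup3, cup4 may be knocked a few centimetres aside while the robot is not near it.
It also fails if it takes over 200 s, if anything falls off the work surface, if the arm or the gripper's body presses on something with over 40 N, if the wrist force passes 120 N, or if a joint passes its speed limit or range.

## Robot

A 7-joint arm with a two-finger parallel gripper is mounted at the origin on the work surface. World frame = base frame: x ahead of the robot, y to its left, z up, the work surface at z = 0. Lengths are in m, angles in degrees, forces in N, time in s.
With the tool pointing down it reaches from about 0.35 to 0.775 m from the base axis. Payload 3.1 kg.
Tool frame: the origin (TCP) lies on the centre line of the jaws, within the pads' length; the fingertips stand 17 mm ahead of it and the grasp point (between the pads) lies 2 mm behind it (robot.tip_reach is the distance from the TCP to the fingertips, in m); z points along the fingers, y is the line along which they close (so a half turn about z gives the same grasp; the last joint's range is limited). The gripper opens to 85 mm and grips with 20 to 120 N. Pads are 22 mm wide; open, the fingers measure 114 mm over their backs; the gripper's body (76 mm by 85 mm) begins 54 mm behind the grasp point. The pads swing forward as they close: fully open they stand 13 mm farther back than shut.
Start: joints at [-73.207, 17.813, 0.802, 86.603, -0.252, 75.585, -1.558], TCP at [0.181, 0.519, 0.248] pointing down, gripper open.
Joint ranges: [-154.91, 154.91], [-16.99, 109.72], [-72.82, 74.43], [7.12, 147.25], [-82.49, 262.49], [11.32, 116.49], [-174.64, 174.64]. Speed limits (degrees/s): [159.86, 159.86, 180, 180, 180, 180, 180].

## Interface

Orientations are given as [roll, pitch, yaw] about the fixed x, y, z axes, in that order (R = Rz(yaw) Ry(pitch) Rx(roll)).
In Python, from station import robot, fingers, vision, workorder, recognise gives the robot as it stands. Calls block until the motion is done:
- robot.move_to(position, orientation): joint-space move of the TCP to a pose.
- robot.line_to(position, orientation=None, velocity=0.15, f_stop=None): straight line of the TCP; orientation=None keeps the orientation; velocity is the mean speed in m/s. With f_stop (N) it stops when the force on the tool has changed by that much, and returns True; else False.
- robot.move_j(angles): joint-space move.
- fingers.gripper_to(opening, force=None): opening from 0.0 (shut) to 1.0 (fully open); force is the grip in N (None keeps the last); returns when the fingers have stopped.
- robot.pause(seconds).
- robot.inverse_kinematics(position, orientation): joint angles nearest the present ones, or None.
- vision.grab_frame(name): name is "scene" or "side" or "wrist"; returns the picture (384x512x3 uint8, red, green, blue); there is no depth.
- vision.calibration(name): a dict with "mtx" (3x3 intrinsics, pixels), "extrinsics" (4x4, takes a point from world to camera coordinates); the wrist camera has in their place "T_tool_cam" (4x4, takes a point from camera to tool coordinates, whose origin is the TCP and whose axes are the flange's). Camera axes: x right, y up, looking along -z (the intrinsics and any distortion apply to the point x, -y, -z); pixel columns grow to the right and rows downward; lengths in m; the calibration is good to about 2 mm. The wrist camera is an equidistant fisheye: a pixel r from the principal point sees the ray r / f radians off the axis. A picture is of the moment at which its call begins: read the wrist's pose just before it. calibration takes no time and is no camera call.
A pose or a line that the arm cannot do raises robot.PlanningError and nothing moves.
- workorder.close_job(): hands the job in; it is judged then, once.
Trained networks look in the newest picture that a camera, given by its name, has taken for a name from the list of things; names that differ only in an ending like _2 or _b are one class to them, and where a whole thing is asked for, a point or a joint stands for the part that bears it (a point fixed in the world has none). Each returns a list of dicts, best first, with "p" (0 to 1); they miss things now and then, are a little off and sometimes report something else, mostly with a low value. They report only what shows in the picture. A call takes as long as a camera call. They do not tell look-alikes from the thing itself.
- recognise(label, camera): "rect" ([centre column, centre row, width, height] in pixels, round what is visible of it).
Readings, each from a call of its own:
- robot.current_time_s(): time.
- robot.current_joint_positions(): joint angles.
- robot.current_dq(): joint speeds.
- robot.current_joint_torque(): joint torques, N m.
- robot.current_tool_pos(): TCP position.
- robot.current_eef_rot(): TCP orientation.
- robot.current_contact_force(): force on the tool from outside, world axes, zero at the start.
- robot.current_torque(): the same for the moment, N m.
- robot.current_finger_gap(): opening from 0.0 (shut) to 1.0 (fully open).
- robot.current_gripper_force(): force on a finger pad.
Only numpy, scipy, OpenCV 4.12 (cv2) and the standard library are available. Lean on these libraries where they do the work, as an engineer would, in place of code of your own. Each camera call takes 0.05 s, during which the arm holds its last target. There are 200 camera calls.

## Working session

There is one attempt and no reset: what is moved stays moved. The work goes in short steps, each a Python script; the robot and the scene stay as the last script left them, time stands still between calls to the robot, and variables do not carry over. Pictures are saved under pics/ and viewed, at most 14 in all, crops included, and the job is handed in when it is done.

```bash
ls; mkdir -p pics
python3 - <<'E'
from station import robot, fingers, vision, recognise
import cv2, numpy as np
for n in ("scene","side"):
    im=vision.grab_frame(n); cv2.imwrite(f"pics/{n}0.png",cv2.resize(im[:,:,::-1],(800,600),interpolation=cv2.INTER_CUBIC))
    c=vision.calibration(n); print(n,np.round(c["mtx"],1).tolist(),np.round(c["extrinsics"],3).tolist(),c.keys())
    for l in ("cup1","peg1","reg_knob","set_ring","valve_lever","valve_lever_base"):
        print(l,[(np.round(d["rect"]).astype(int).tolist(),round(d["p"],2)) for d in recognise(l,n)])
c=vision.calibration("wrist");print(c)
E
```

```text
pics
scene [[474.5, 0.0, 251.2], [0.0, 474.5, 201.6], [0.0, 0.0, 1.0]] [[-0.796, 0.605, -0.003, 0.347], [-0.492, -0.645, 0.585, 0.202], [0.352, 0.468, 0.811, -1.996], [0.0, 0.0, 0.0, 1.0]] dict_keys(['mtx', 'extrinsics'])
cup1 [([235, 251, 28, 30], 0.96), ([267, 269, 29, 30], 0.89), ([336, 217, 23, 27], 0.82), ([214, 226, 28, 19], 0.78), ([309, 280, 29, 29], 0.55)]
peg1 [([190, 178, 31, 83], 0.89)]
reg_knob []
set_ring [([228, 144, 21, 7], 0.43), ([228, 137, 9, 15], 0.28)]
valve_lever [([240, 172, 4, 5], 0.5)]
valve_lever_base [([234, 183, 22, 28], 0.63), ([189, 176, 35, 86], 0.52)]
side [[499.5, 0.0, 259.4], [0.0, 499.5, 195.0], [0.0, 0.0, 1.0]] [[-0.985, -0.171, -0.001, 0.483], [0.12, -0.699, 0.705, -0.11], [-0.121, 0.695, 0.709, -1.48], [0.0, 0.0, 0.0, 1.0]] dict_keys(['mtx', 'extrinsics'])
cup1 [([235, 318, 39, 28], 0.92), ([208, 240, 29, 20], 0.87), ([218, 279, 41, 23], 0.74), ([220, 204, 30, 26], 0.69), ([343, 288, 41, 27], 0.6)]
peg1 [([252, 157, 95, 75], 0.71)]
reg_knob [([314, 138, 11, 16], 0.65)]
set_ring [([312, 144, 24, 17], 0.63)]
valve_lever []
valve_lever_base [([280, 182, 26, 30], 0.78)]
{'mtx': array([[297.31863964,   0.        , 253.64083778],
       [  0.        , 297.31863964, 195.31600305],
       [  0.        ,   0.        ,   1.        ]]), 'T_tool_cam': array([[-4.36973002e-05,  9.54672960e-01,  2.97656743e-01,
         7.53855691e-02],
       [ 9.99999265e-01,  4.02265724e-04, -1.14338059e-03,
        -1.13057069e-05],
       [-1.21129164e-03,  2.97656475e-01, -9.54672277e-01,
        -1.26124238e-01],
       [ 0.00000000e+00,  0.00000000e+00,  0.00000000e+00,
         1.00000000e+00]])}
```

View pics/scene0.png

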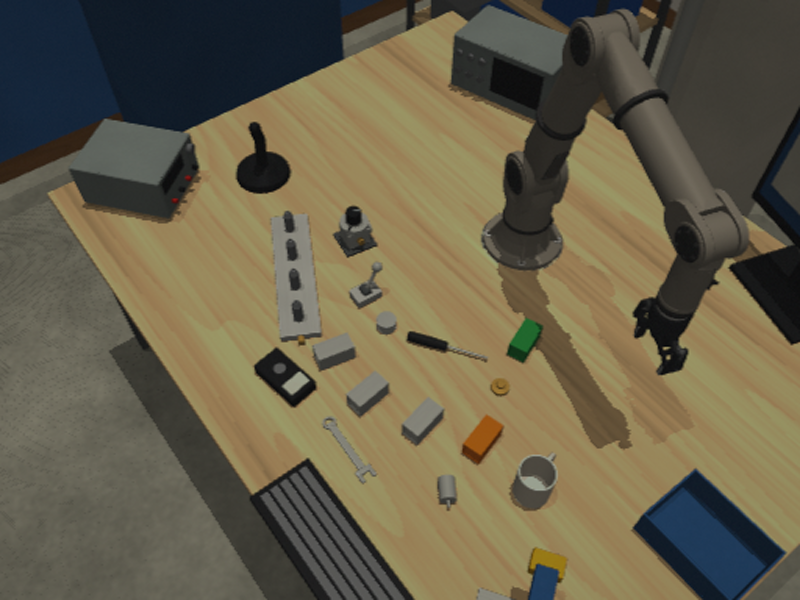

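View pics/side0.png

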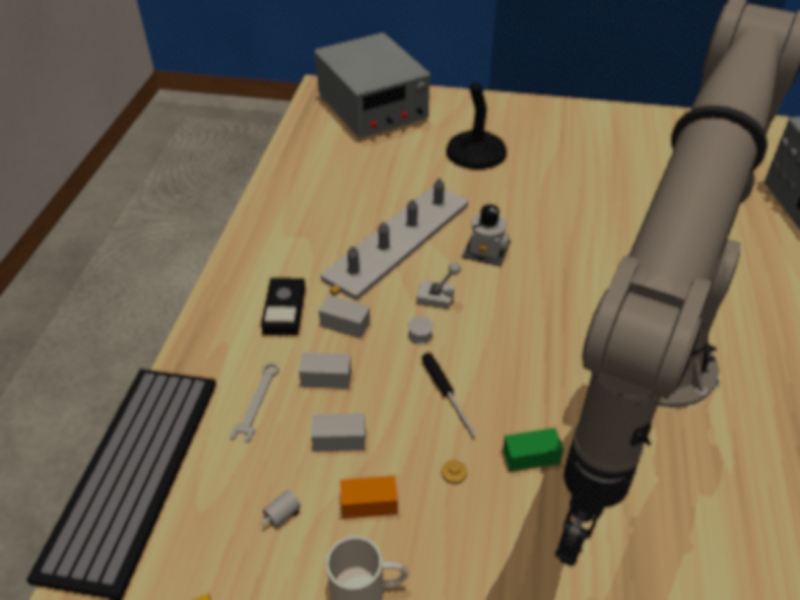

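The grey cups are the targets (800x600 scene picture): (334,352), (368,393) and (423,420). Their look-alikes are green at (525,340) and orange at (483,439). The pegs are at (289..297, 213..303), the knob at (353,212) and the lever ball at (377,268). Next I triangulate these.

```bash
cat > h.py <<'E'
from station import robot, fingers, vision, workorder, recognise
import numpy as np, cv2
from scipy.spatial.transform import Rotation as R
def P(n):
    c=vision.calibration(n); K=c["mtx"]; return K@np.diag([1,-1,-1])@c["extrinsics"][:3]
def tri(a,b):
    X=cv2.triangulatePoints(P("scene"),P("side"),np.array(a,float).reshape(2,1),np.array(b,float).reshape(2,1)); return (X[:3]/X[3]).ravel()
def tool():
    T=np.eye(4); T[:3,:3]=R.from_euler("xyz",robot.current_eef_rot(),degrees=True).as_matrix(); T[:3,3]=robot.current_tool_pos(); return T
def wrist():
    T=tool()@vision.calibration("wrist")["T_tool_cam"]; return vision.grab_frame("wrist"),T
def ray(px,T):   # world origin, direction
    K=vision.calibration("wrist")["mtx"]; d=(np.array(px,float)-K[:2,2])/K[0,0]; r=np.linalg.norm(d)
    v=np.r_[d*(np.sin(r)/max(r,1e-9)),np.cos(r)]*[1,-1,-1]
    return T[:3,3],T[:3,:3]@v
def hit(px,T,z):
    o,d=ray(px,T); return o+d*(z-o[2])/d[2]
def proj(X,T):
    K=vision.calibration("wrist")["mtx"]; v=(np.linalg.inv(T)@np.r_[X,1])[:3]*[1,-1,-1]
    a=np.arctan2(np.hypot(v[0],v[1]),v[2]); return K[:2,2]+K[0,0]*a*v[:2]/np.hypot(v[0],v[1])
def rectify(im,T,x0,x1,y0,y1,z,s=0.001):
    # top-down map of plane z: row 0 = x1 (far), col 0 = y1 (left)
    xs=np.arange(x1,x0,-s); ys=np.arange(y1,y0,-s)
    m=np.array([[proj((x,y,z),T) for y in ys] for x in xs],np.float32)
    return cv2.remap(im,m[...,0],m[...,1],cv2.INTER_CUBIC)
def save(n,im,f=1): cv2.imwrite(f"pics/{n}.png",cv2.resize(im[:,:,::-1],None,fx=f,fy=f,interpolation=cv2.INTER_CUBIC))
E
python3 - <<'E'
from h import *
pts=dict(peg_a=((289,213),(439,183)),peg_b=((291,242),(412,204)),peg_c=((294,270),(384,228)),peg_d=((297,303),(353,252)),
cupA=((334,352),(345,316)),cupB=((368,393),(326,370)),cupC=((423,420),(339,432)),knob=((353,210),(489,211)),ball=((377,268),(454,268)),
spool=((386,322),(421,329)),mug=((535,482),(356,570)),meter=((286,376),(284,305)),green=((525,340),(533,449)),orange=((483,439),(369,496)))
for k,(a,b) in pts.items(): print(k,np.round(tri(np.array(a)*.64,np.array(b)*.64),3))
print(robot.inverse_kinematics([.5,0,.35],[180,0,0]),robot.current_eef_rot())
E
```

```text
peg_a [ 0.479 -0.392  0.077]
peg_b [ 0.528 -0.308  0.075]
peg_c [ 0.572 -0.224  0.072]
peg_d [ 0.621 -0.136  0.072]
cupA [0.611 0.    0.019]
cupB [0.614 0.142 0.021]
cupC [0.558 0.273 0.022]
knob [ 0.357 -0.272  0.109]
ball [ 0.41  -0.097  0.091]
spool [0.458 0.003 0.014]
mug [0.472 0.534 0.056]
meter [ 0.738 -0.012  0.018]
green [0.227 0.252 0.021]
orange [0.482 0.388 0.023]
[-40.66104471  12.2290061   48.14585765  83.79090489  -9.08320175
  88.00560407 -82.85075347] [1.79997891e+02 2.23477747e-03 1.60822677e+02]
```

Run:
```python
from h import *
def ok(p,e):
    q=robot.inverse_kinematics(list(p),list(e)); return q is not None
az=lambda p:np.degrees(np.arctan2(p[1],p[0]))
cups=dict(A=(.611,0),B=(.614,.142),C=(.558,.273))
pegs=dict(a=(.479,-.392),b=(.528,-.308),c=(.572,-.224),d=(.621,-.136))
for k,c in cups.items():
    a=az(c); u=np.array([np.cos(np.radians(a)),np.sin(np.radians(a))])
    print(k,[(t,ok(np.r_[np.array(c)-.02*u,.027],[180,-t,a]),ok(np.r_[np.array(c)-.05*u,.15],[180,-t,a])) for t in (0,30,40,50,55,60,65,70)])
for k,c in pegs.items():
    for t in (20,25,30,35,40,50):
        print(k,t,[d for d in range(-180,180,30) if all(ok(np.r_[c,z],[180,t,az(c)+d]) for z in (.085,.19))])
```

```text
A [(0, True, True), (30, True, True), (40, True, True), (50, True, True), (55, True, True), (60, True, True), (65, True, False), (70, True, False)]
B [(0, True, True), (30, True, True), (40, True, True), (50, True, True), (55, True, True), (60, True, True), (65, True, True), (70, True, False)]
C [(0, True, True), (30, True, True), (40, True, True), (50, True, True), (55, True, True), (60, True, True), (65, True, True), (70, True, False)]
a 20 [-180, -150, -120, -90, -60, -30, 0, 30, 60, 90, 120, 150]
a 25 [-180, -150, -120, -90, -60, -30, 0, 30, 60, 90, 120, 150]
a 30 [-180, -150, -120, -90, -60, -30, 0, 30, 60, 90, 120, 150]
a 35 [-180, -150, -120, -90, -60, -30, 30, 60, 90, 120, 150]
a 40 [-180, -150, -120, -90, -60, 60, 90, 120, 150]
a 50 [-180, -150, -120, -90, -60, 60, 90, 120, 150]
b 20 [-180, -150, -120, -90, -60, -30, 0, 30, 60, 90, 120, 150]
b 25 [-180, -150, -120, -90, -60, -30, 0, 30, 60, 90, 120, 150]
b 30 [-180, -150, -120, -90, -60, -30, 0, 30, 60, 90, 120, 150]
b 35 [-180, -150, -120, -90, -60, -30, 30, 60, 90, 120, 150]
b 40 [-180, -150, -120, -90, -60, 60, 90, 120, 150]
b 50 [-180, -150, -120, -90, -60, 60, 90, 120, 150]
c 20 [-180, -150, -120, -90, -60, -30, 0, 30, 60, 90, 120, 150]
c 25 [-180, -150, -120, -90, -60, -30, 0, 30, 60, 90, 120, 150]
c 30 [-180, -150, -120, -90, -60, -30, 0, 30, 60, 90, 120, 150]
c 35 [-180, -150, -120, -90, -60, -30, 30, 60, 90, 120, 150]
c 40 [-180, -150, -120, -90, -60, 60, 90, 120, 150]
c 50 [-180, -150, -120, -90, -60, 60, 90, 120, 150]
d 20 [-180, -150, -120, -90, -60, -30, 0, 30, 60, 90, 120, 150]
d 25 [-180, -150, -120, -90, -60, -30, 0, 30, 60, 90, 120, 150]
d 30 [-180, -150, -120, -90, -60, -30, 30, 60, 90, 120, 150]
d 35 [-180, -150, -120, -90, -60, 60, 90, 120, 150]
d 40 [-180, -150, -120, -90, -60, 60, 90, 120, 150]
d 50 [-180, -150, -120, -90, -60, 60, 90, 120, 150]
```

Run:
```python
from h import *
t0=robot.current_time_s()
def look(n,c,yaw,z=.22):
    u=np.array([np.cos(np.radians(yaw)),np.sin(np.radians(yaw))])
    robot.move_to(list(np.r_[np.array(c)-.075*u,z]),[180,0,yaw]); im,T=wrist(); np.savez(f"{n}.npz",im=im,T=T); return im,T
S={}
for n,c,yaw,z in (("C",(.558,.273),26,.046),("B",(.614,.142),13,.046),("A",(.611,0),0,.046),("P",(.58,-.22),-29,.085),("K",(.39,-.2),-29,.114)):
    im,T=look(n,c,yaw,.22 if z<.1 else .3); print(n,robot.current_time_s()-t0,robot.current_joint_positions())
    d=.08 if z==.046 else .2
    S[n]=rectify(im,T,c[0]-d,c[0]+d,c[1]-d,c[1]+d,z,.001 if d<.1 else .0016)
for n in "ABC": S[n]=cv2.resize(S[n],(266,266))
S["P"]=cv2.resize(S["P"],(400,334));S["K"]=cv2.resize(S["K"],(398,334))
top=np.hstack([S[n] for n in "CBA"]); bot=np.hstack([S["P"],S["K"]])
save("over",np.vstack([top,bot]))
```

```text
C 1.5917000000000001 [-52.11922764  19.99188182  32.04035694  90.84989337 -11.03709854
  72.33836075 -82.06332814]Traceback (most recent call last):
  File "<stdin>", line 10, in <module>
  File "h.py", line 24, in rectify
    m=np.array([[proj((x,y,z),T) for y in ys] for x in xs],np.float32)
                 ~~~~^^^^^^^^^^^
  File "h.py", line 19, in proj
    K=vision.calibration("wrist")["mtx"]; v=(np.linalg.inv(T)@np.r_[X,1])[:3]*[1,-1,-1]
      ~~~~~~~~~~~~~~~~~~^^^^^^^^^
ValueError: time passes only in moves, steps and waits
```

```bash
python3 - <<'E'
s=open('h.py').read()
i=s.index("def tool()")
j=s.index("def save")
s=s[:i]+'''CW=vision.calibration("wrist"); K=CW["mtx"]; TC=CW["T_tool_cam"]
def tool():
    T=np.eye(4); T[:3,:3]=R.from_euler("xyz",robot.current_eef_rot(),degrees=True).as_matrix(); T[:3,3]=robot.current_tool_pos(); return T
def wrist():
    T=tool()@TC; return vision.grab_frame("wrist"),T
def hit(px,T,z):
    d=(np.array(px,float)-K[:2,2])/K[0,0]; r=np.linalg.norm(d)
    v=T[:3,:3]@(np.r_[d*(np.sin(r)/max(r,1e-9)),np.cos(r)]*[1,-1,-1])
    o=T[:3,3]; return o+v*(z-o[2])/v[2]
def proj(X,T):
    v=((np.asarray(X)-T[:3,3])@T[:3,:3])*[1,-1,-1]; h=np.hypot(v[...,0],v[...,1])
    return K[:2,2]+K[0,0]*(np.arctan2(h,v[...,2])/h)[...,None]*v[...,:2]
def rectify(im,T,c,d,z,n=200):
    # top-down map of plane z around c, half-width d: row 0 = +x (far), col 0 = +y (left)
    g=np.linspace(d,-d,n); x,y=np.meshgrid(c[0]+g,c[1]+g,indexing="ij")
    m=proj(np.stack([x,y,0*x+z],-1),T).astype(np.float32); return cv2.remap(im,m,None,cv2.INTER_CUBIC)
def look(n,c,yaw,z=.22):
    u=np.array([np.cos(np.radians(yaw)),np.sin(np.radians(yaw))])
    robot.move_to(list(np.r_[np.array(c)-.075*u,z]),[180,0,yaw]); im,T=wrist(); np.savez(f"{n}.npz",im=im,T=T); return im,T
'''+s[j:]
open('h.py','w').write(s)
E
python3 - <<'E'
from h import *
S={}
for n,c,yaw,z in (("C",(.558,.273),26,.046),("B",(.614,.142),13,.046),("A",(.611,0),0,.046),("P",(.58,-.22),-29,.085),("K",(.39,-.2),-29,.114)):
    im,T=look(n,c,yaw,.22 if z<.1 else .3)
    S[n]=rectify(im,T,c,.08 if z==.046 else .2,z,266 if z==.046 else 334)
print(robot.current_time_s())
top=np.hstack([S[n] for n in "CBA"]); bot=np.hstack([S["P"],S["K"]])
save("over",np.vstack([top,np.pad(bot,((0,0),(0,130),(0,0)))]))
E
```

```text
5.5333
```

View pics/over.png

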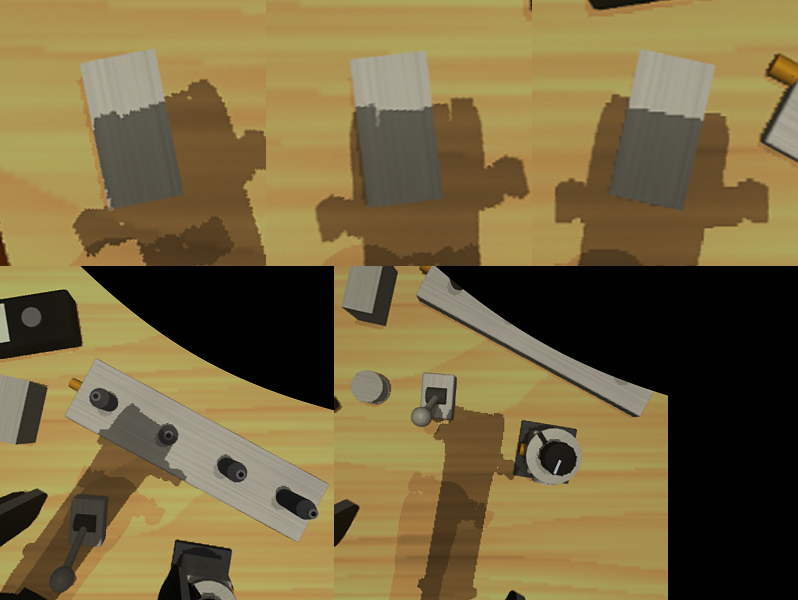

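```bash
cat >> h.py <<'E'
def grey(r,smin=95):
    hsv=cv2.cvtColor(r,cv2.COLOR_RGB2HSV); m=((hsv[...,1]<smin)&(hsv[...,2]>60)).astype(np.uint8)
    return cv2.morphologyEx(m,cv2.MORPH_OPEN,np.ones((5,5)))
def rects(im,T,c,d,z,n=400,**k):
    """grey min-area rectangles: centre, long-axis azimuth (deg, within 90 of 0), long, short"""
    m=cv2.morphologyEx(grey(rectify(im,T,c,d,z,n),**k),cv2.MORPH_CLOSE,np.ones((5,5))); s=2*d/(n-1); out=[]
    for q in cv2.findContours(m,cv2.RETR_EXTERNAL,cv2.CHAIN_APPROX_NONE)[0]:
        if cv2.contourArea(q)*s*s<.002: continue
        b=cv2.boxPoints(cv2.minAreaRect(q)); w=np.stack([c[0]+d-b[:,1]*s,c[1]+d-b[:,0]*s],-1)
        e=[w[1]-w[0],w[2]-w[1]]; L=[np.linalg.norm(v) for v in e]; v=e[int(L[1]>L[0])]; v=v*(1 if v[0]>0 else -1)
        out.append((w.mean(0),np.degrees(np.arctan2(v[1],v[0])),max(L),min(L)))
    return out
E
python3 - <<'E'
from h import *
for n,c,d,z in (("C",(.558,.273),.09,.046),("B",(.614,.142),.09,.046),("A",(.611,0),.08,.046),("P",(.58,-.22),.25,.02)):
    f=np.load(n+".npz"); 
    for s in (70,95): print(n,s,[[np.round(v,4).tolist() for v in r] for r in rects(f["im"],f["T"],c,d,z,smin=s)])
r=rectify(np.load("P.npz")["im"],np.load("P.npz")["T"],(.555,-.265),.16,.085,640)
save("pegs",r,.9)
E
```

```text
C 70 [[[0.5605000257492065, 0.2736999988555908], 11.309900283813477, 0.08969999849796295, 0.04600000008940697]]
C 95 [[[0.5605000257492065, 0.2736000120639801], 11.440999984741211, 0.09040000289678574, 0.04650000110268593]]
B 70 [[[0.6164000034332275, 0.14339999854564667], 6.789000034332275, 0.08980000019073486, 0.04569999873638153]]
B 95 [[[0.6165000200271606, 0.14329999685287476], 6.842800140380859, 0.09030000120401382, 0.04670000076293945]]
A 70 [[[0.6129999756813049, 0.0020000000949949026], -12.61929988861084, 0.08990000188350677, 0.04610000178217888]]
A 95 [[[0.6129999756813049, 0.0019000000320374966], -12.699600219726562, 0.09049999713897705, 0.04690000042319298]]
P 70 [[[0.6151000261306763, 0.008700000122189522], -0.0, 0.1014999970793724, 0.04259999841451645], [[0.5536999702453613, -0.2651999890804291], 61.612998962402344, 0.39820000529289246, 0.09920000284910202]]
P 95 [[[0.6151000261306763, 0.008700000122189522], -0.0, 0.10400000214576721, 0.04259999841451645], [[0.553600013256073, -0.2653999924659729], 61.61439895629883, 0.39899998903274536, 0.0997999981045723]]
```

View pics/pegs.png

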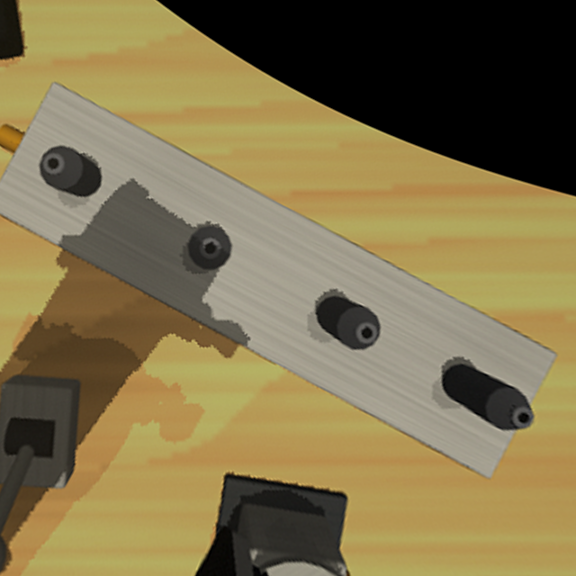

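```bash
cat >> h.py <<'E'
PC=np.array([.5536,-.2653]); PA=61.61; PD=np.array([np.cos(np.radians(PA)),np.sin(np.radians(PA))])
PEG=dict(zip("abcd",[PC+k*PD for k in (-.1485,-.0495,.0495,.1485)]))
def Rm(e): return R.from_euler("xyz",e,degrees=True).as_matrix()
def st(msg): print(msg,"t",round(robot.current_time_s(),2),"gap",round(float(robot.current_finger_gap()),3),"tcp",np.round(robot.current_tool_pos(),4),"F",np.round(robot.current_contact_force(),1))
def do_cup(c0,yaw,peg,th=55,s=.02,zg=.025,a2=PA+90):
    im,T=look("now",c0,yaw); rs=rects(im,T,c0,.09,.046)
    rs=[r for r in rs if abs(r[2]-.09)<.004 and abs(r[3]-.046)<.003]; print(rs)
    c,a=rs[0][:2]; u=np.array([np.cos(np.radians(a)),np.sin(np.radians(a))])
    e1=[180,-th,a]; e2=[180,90-th,a2]; R1,R2=Rm(e1),Rm(e2); cup=np.r_[c,.023]
    G=np.r_[c-s*u,zg]; tcp=G+.002*R1[:,2]
    fingers.gripper_to(.78,60)
    robot.move_to(list(tcp-.12*R1[:,2]),e1); robot.line_to(list(tcp),velocity=.1)
    fingers.gripper_to(.3,60); st("grip")
    off=R1.T@(cup-tcp)
    robot.line_to(list(tcp+[0,0,.2]),velocity=.2); st("lift")
    g=lambda z: list(np.r_[PEG[peg],z]-R2@off)
    robot.move_to(g(.23),e2); st("over peg")
    return g,R2
def seat(g,R2):
    robot.line_to(g(.075),velocity=.1); st("near")
    print(robot.line_to(g(.062),velocity=.02,f_stop=8)); st("down")
    fingers.gripper_to(.72); st("open")
    p=np.array(robot.current_tool_pos()); robot.line_to(list(p-.09*R2[:,2]),velocity=.15)
    robot.line_to(list(p-.09*R2[:,2]+[0,0,.1]),velocity=.2); st("away")
E
python3 - <<'E'
from h import *
g,R2=do_cup((.613,.002),-12.6,"d")
save("carry",np.hstack([vision.grab_frame("scene")[80:330,120:450],vision.grab_frame("side")[80:330,120:400]]),1.3)
np.savez("g.npz",o=np.array(g(0)),R2=R2)
E
```

```text
[(array([0.6130359 , 0.00183401], dtype=float32), np.float32(-12.680381), np.float32(0.09037962), np.float32(0.046642207))]Traceback (most recent call last):
  File "<stdin>", line 2, in <module>
  File "h.py", line 51, in do_cup
    robot.move_to(list(tcp-.12*R1[:,2]),e1); robot.line_to(list(tcp),velocity=.1)
    ~~~~~~~~~~~~~^^^^^^^^^^^^^^^^^^^^^^^^^^
station.PlanningError: the arm cannot take that pose within its joint ranges
```

Run:
```python
from h import *
ok=lambda p,e: robot.inverse_kinematics(list(p),list(e)) is not None
for nm,c,a in (("A",(.613,.002),-12.7),("B",(.6165,.1433),6.8),("C",(.5605,.2737),11.4)):
    u=np.array([np.cos(np.radians(a)),np.sin(np.radians(a)),0])
    for th in (40,45,50,55,60):
        R1=Rm([180,-th,a]); t=np.r_[c,.025]-.02*u+.002*R1[:,2]
        print(nm,th,"back",[b for b in (0,.03,.05,.07,.09,.12) if ok(t-b*R1[:,2],[180,-th,a])],"up",[z for z in (.04,.07,.1,.15,.2,.25) if ok(t+[0,0,z],[180,-th,a])])
```

```text
A 40 back [0, 0.03, 0.05, 0.07, 0.09, 0.12] up [0.04, 0.07, 0.1, 0.15, 0.2, 0.25]
A 45 back [0, 0.03, 0.05, 0.07, 0.09, 0.12] up [0.04, 0.07, 0.1, 0.15, 0.2, 0.25]
A 50 back [0, 0.03, 0.05, 0.07, 0.09, 0.12] up [0.04, 0.07, 0.1, 0.15, 0.2, 0.25]
A 55 back [0, 0.03, 0.05, 0.07, 0.09] up [0.04, 0.07, 0.1, 0.15, 0.2, 0.25]
A 60 back [0, 0.03, 0.05, 0.07] up [0.04, 0.07, 0.1, 0.15, 0.2, 0.25]
B 40 back [0, 0.03, 0.05, 0.07, 0.09, 0.12] up [0.04, 0.07, 0.15, 0.2, 0.25]
B 45 back [0, 0.03, 0.05, 0.07, 0.09, 0.12] up [0.04, 0.07, 0.1, 0.15, 0.2, 0.25]
B 50 back [0, 0.03, 0.05, 0.07, 0.09, 0.12] up [0.04, 0.07, 0.1, 0.15, 0.2, 0.25]
B 55 back [0, 0.03, 0.05, 0.07, 0.09] up [0.04, 0.07, 0.1, 0.15, 0.2, 0.25]
B 60 back [0, 0.03, 0.05, 0.07] up [0.04, 0.07, 0.1, 0.15, 0.2, 0.25]
C 40 back [0, 0.03, 0.05, 0.07, 0.09, 0.12] up [0.04, 0.07, 0.1, 0.15, 0.2, 0.25]
C 45 back [0, 0.03, 0.05, 0.07, 0.09, 0.12] up [0.04, 0.07, 0.1, 0.15, 0.2, 0.25]
C 50 back [0, 0.03, 0.05, 0.07, 0.09, 0.12] up [0.04, 0.07, 0.1, 0.15, 0.2, 0.25]
C 55 back [0, 0.03, 0.05, 0.07, 0.09, 0.12] up [0.04, 0.07, 0.1, 0.15, 0.2, 0.25]
C 60 back [0, 0.03, 0.05, 0.07, 0.09] up [0.04, 0.07, 0.1, 0.15, 0.2, 0.25]
```

```bash
sed -i 's/robot.move_to(list(tcp-.12\*R1\[:,2\]),e1)/robot.move_to(list(tcp+[0,0,.1]),e1)/; s/th=55,s=.02,zg=.025/th=50,s=.02,zg=.028/' h.py
python3 - <<'E'
from h import *
g,R2=do_cup((.613,.002),-12.6,"d")
save("carry",np.hstack([vision.grab_frame("scene")[80:330,120:450],vision.grab_frame("side")[80:330,120:400]]),1.3)
np.savez("g.npz",o=np.array(g(0)),R2=R2)
E
```

```text
[(array([0.6130214 , 0.00175529], dtype=float32), np.float32(-12.835608), np.float32(0.09058779), np.float32(0.04678608))]
grip t 11.68 gap 0.533 tcp [0.5956 0.006  0.0276] F [-1.5  0.7  3.5]Traceback (most recent call last):
  File "<stdin>", line 2, in <module>
  File "h.py", line 54, in do_cup
    robot.line_to(list(tcp+[0,0,.2]),velocity=.2); st("lift")
    ~~~~~~~~~~~~~^^^^^^^^^^^^^^^^^^^^^^^^^^^^^^^^
station.PlanningError: the arm cannot follow that straight line within its joint ranges
```

```bash
sed -i 's/robot.line_to(list(tcp+\[0,0,.2\]),velocity=.2); st("lift")/robot.line_to(list(tcp+[0,0,.1]),velocity=.15); robot.move_to(list(tcp+[0,0,.2]),e1); st("lift")/' h.py
python3 - <<'E'
from h import *
th=50;a=-12.8356;a2=PA+90;e1=[180,-th,a]; e2=[180,90-th,a2];R1,R2=Rm(e1),Rm(e2)
u=np.array([np.cos(np.radians(a)),np.sin(np.radians(a)),0]); cup=np.array([.61302,.001755,.023]); tcp=cup-.02*u+[0,0,.005]+.002*R1[:,2]
off=R1.T@(cup-tcp)
robot.line_to(list(tcp+[0,0,.1]),velocity=.15); robot.move_to(list(tcp+[0,0,.2]),e1); st("lift")
robot.move_to(list(np.r_[PEG["d"],.23]-R2@off),e2); st("over peg")
save("carry",np.hstack([vision.grab_frame("scene")[80:330,120:450],vision.grab_frame("side")[80:330,120:400]]),1.3)
np.savez("g.npz",o=off)
E
```

```text
lift t 13.68 gap 0.527 tcp [0.5944 0.0049 0.2253] F [ 0.1  0.8 -1.5]
over peg t 15.31 gap 0.53 tcp [ 0.6204 -0.1324  0.2477] F [-0.2  0.3 -0.9]
```

View pics/carry.png

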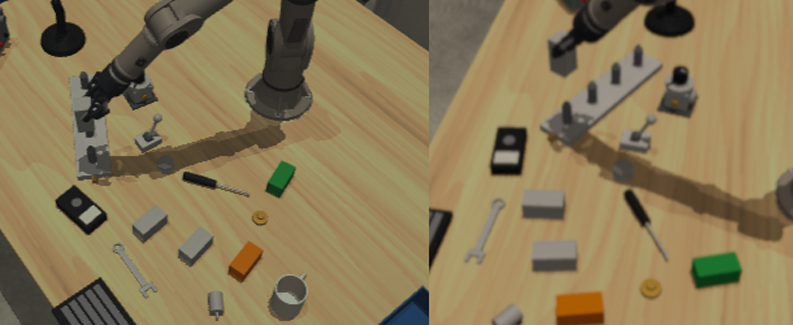

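The cup hangs upright, mouth down, over the nearest peg (side view at (562,55)). I'll seat it.

Run:
```python
from h import *
R2=Rm([180,40,PA+90]); off=np.load("g.npz")["o"]
seat(lambda z:list(np.r_[PEG["d"],z]-R2@off),R2)
save("seat1",np.hstack([vision.grab_frame("scene")[110:260,150:300],vision.grab_frame("side")[90:240,190:340]]),2.6)
```

```text
Traceback (most recent call last):
  File "h.py", line 59, in seat
    robot.line_to(g(.075),velocity=.1); st("near")
    ~~~~~~~~~~~~~^^^^^^^^^^^^^^^^^^^^^
station.PlanningError: the arm cannot follow that straight line within its joint ranges
```

Run:
```python
from h import *
off=np.load("g.npz")["o"]
print(np.round(robot.current_joint_positions(),1))
for da in (0,-20,20,-40,40,-90,180):
  R2=Rm([180,40,PA+90+da])
  for z in (.23,.2,.17,.13,.1,.065):
    q=robot.inverse_kinematics(list(np.r_[PEG["d"],z]-R2@off),[180,40,PA+90+da]); print(da,z,None if q is None else np.round(q,0))
```

```text
[-56.5  12.9  67.1 113.7   5.7  23.8  63.2]
0 0.23 [-57.  13.  67. 114.   6.  24.  63.]
0 0.2 [-52.  15.  63. 116.   3.  19.  65.]
0 0.17 [-48.  18.  59. 118.  -1.  15.  67.]
0 0.13 [-27.  17.  34. 120.  38.  12.  29.]
0 0.1 [ -9.  18.  12. 121.  71.  14.  -3.]
0 0.065 [  1.  22.   1. 122.  92.  17. -24.]
-20 0.23 [-61.  25.  72. 107.   6.  35.  40.]
-20 0.2 [-59.  28.  70. 109.   3.  31.  41.]
-20 0.17 [-57.  31.  68. 111.   0.  27.  42.]
-20 0.13 [-55.  34.  66. 113.  -4.  22.  43.]
-20 0.1 [-53.  37.  63. 115.  -7.  19.  45.]
-20 0.065 [-50.  40.  60. 116. -11.  15.  46.]
20 0.23 [-41.   8.  58. 115. -29.  23. 119.]
20 0.2 [-27.   9.  43. 117. -32.  18. 123.]
20 0.17 [ -2.  10.  15. 119. -25.  13. 117.]
20 0.13 [-16.  15.  32. 122. -66.  12. 156.]
20 0.1 [ 54.  26. -52. 121.  89.  17.  12.]
20 0.065 [ 45.  27. -40. 123. 110.  14. -10.]
-40 0.23 [-56.  35.  69.  96.   4.  51.  23.]
-40 0.2 [-55.  37.  68.  98.   2.  47.  23.]
-40 0.17 [-54.  40.  67. 100.   0.  44.  23.]
-40 0.13 [-53.  43.  66. 102.  -3.  40.  23.]
-40 0.1 [-53.  46.  65. 104.  -5.  37.  23.]
-40 0.065 [-52.  49.  63. 105.  -9.  34.  23.]
40 0.23 [ 31.   9. -10. 110. -38.  32. 151.]
40 0.2 [ 30.  11. -10. 112. -42.  29. 156.]
40 0.17 [ 39.  14. -20. 114. -42.  24. 158.]
40 0.13 [ 47.  20. -30. 116. -42.  17. 160.]
40 0.1 [ 47.  23. -30. 117. -50.  13. 170.]
40 0.065 [ 69.  41. -63. 118.  73.  13.  59.]
-90 0.23 [-33.  56.  67.  59. -10.  96.  -7.]
-90 0.2 [-34.  58.  67.  62. -12.  93.  -8.]
-90 0.17 [-34.  60.  67.  64. -13.  91.  -8.]
-90 0.13 [-35.  62.  67.  66. -15.  87.  -9.]
-90 0.1 [-35.  64.  66.  68. -17.  85. -10.]
-90 0.065 [-36.  67.  66.  69. -19.  83. -10.]
180 0.23 None
180 0.2 None
180 0.17 None
180 0.13 None
180 0.1 None
180 0.065 None
```

Run:
```python
from h import *
a2=PA+50; R2=Rm([180,40,a2]); off=np.load("g.npz")["o"]; g=lambda z:list(np.r_[PEG["d"],z]-R2@off)
robot.move_to(g(.22),[180,40,a2]); seat(g,R2)
save("seat1",np.hstack([vision.grab_frame("scene")[110:260,150:300],vision.grab_frame("side")[90:240,190:340]]),2.6)
```

```text
near t 17.73 gap 0.532 tcp [ 0.6234 -0.1313  0.0942] F [-0.6 -0.3 -0.9]
True
down t 18.27 gap 0.531 tcp [ 0.623  -0.1312  0.083 ] F [-0.8  1.   3. ]
open t 18.57 gap 0.718 tcp [ 0.6217 -0.1307  0.0814] F [-1.2 -0.1  0.1]
away t 19.98 gap 0.719 tcp [ 0.5995 -0.077   0.2488] F [-0.5  0.2 -0.3]
```

View pics/seat1.png

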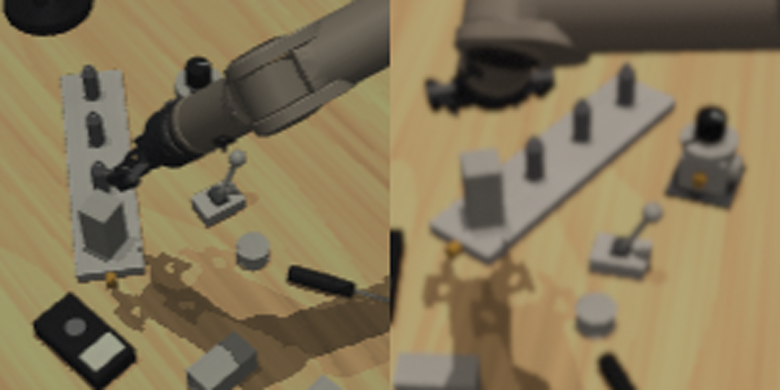

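Cup 1 sits flat on peg d. Next I choose placing directions for the other pegs.

Run:
```python
from h import *
off=np.load("g.npz")["o"]
lo=np.array([-154.91,-16.99,-72.82,7.12,-82.49,11.32,-174.64]);hi=np.array([154.91,109.72,74.43,147.25,262.49,116.49,174.64])
for p in "abc":
  az=np.degrees(np.arctan2(*PEG[p][::-1]))
  for t in (40,35,30):
    res=[]
    for a2 in range(0,360,20):
      a2=(PA+90+a2+180)%360-180
      R1=Rm([180,t-90,0]);R2=Rm([180,t,a2]); o=R1.T@np.array([.02,0,-.005]); o[2]-=.002
      q=[robot.inverse_kinematics(list(np.r_[PEG[p],z]-R2@o),[180,t,a2]) for z in (.22,.14,.062)]
      if any(x is None for x in q): continue
      q=np.array(q); res.append((round(a2-PA-90)%360,int(abs(np.diff(q,axis=0)).max()),int(min((q-lo).min(),(hi-q).min()))))
    print(p,t,[r for r in res if r[1]<35 and r[2]>5])
```

```text
a 40 [(260, 7, 7), (280, 8, 8), (300, 9, 8)]
a 35 [(80, 6, 8), (260, 7, 8), (280, 8, 9), (300, 9, 11)]
a 30 [(20, 11, 11), (40, 11, 11), (60, 8, 7), (80, 6, 10), (240, 7, 6), (260, 8, 8), (280, 8, 11), (300, 9, 13), (320, 16, 8)]
b 40 [(40, 12, 7)]
b 35 [(40, 10, 11), (60, 9, 6), (280, 7, 6), (300, 9, 7), (320, 10, 8)]
b 30 [(40, 12, 15), (60, 9, 14), (100, 6, 7), (280, 8, 7), (300, 9, 9), (320, 10, 11)]
c 40 [(60, 12, 11)]
c 35 [(60, 9, 14), (80, 8, 8), (100, 6, 8), (300, 8, 6), (320, 9, 7)]
c 30 [(60, 9, 21), (80, 8, 10), (100, 6, 10), (280, 8, 6), (300, 8, 8), (320, 9, 10), (340, 10, 7)]
```

```bash
sed -i 's/robot.line_to(list(p-.09\*R2\[:,2\]),velocity=.15)/robot.line_to(list(p-.1*R2[:,2]),velocity=.15); st("away")/; /p-.09/d' h.py; tail -4 h.py
python3 - <<'E'
from h import *
g,R2=do_cup((.6165,.1433),6.8,"c",th=55,zg=.026,a2=PA+150)
seat(g,R2)
save("seat2",np.hstack([vision.grab_frame("scene")[110:260,150:300],vision.grab_frame("side")[90:240,190:340]]),2.6)
E
```

```text
robot.line_to(g(.075),velocity=.1); st("near")
    print(robot.line_to(g(.062),velocity=.02,f_stop=8)); st("down")
    fingers.gripper_to(.72); st("open")
    p=np.array(robot.current_tool_pos()); robot.line_to(list(p-.1*R2[:,2]),velocity=.15); st("away")
[(array([0.6155982, 0.1420778], dtype=float32), np.float32(6.63251), np.float32(0.09048665), np.float32(0.046509486))]
grip t 25.93 gap 0.53 tcp [0.5978 0.1402 0.0259] F [-0.8 -0.8  2.8]
lift t 27.24 gap 0.533 tcp [0.597  0.14   0.2243] F [-0.9  1.  -2.4]
over peg t 29.23 gap 0.534 tcp [ 0.575  -0.2213  0.2473] F [ 0.3  0.2 -1.7]
near t 30.93 gap 0.529 tcp [ 0.576  -0.2229  0.0941] F [-0.1 -0.2 -1.9]
True
down t 31.44 gap 0.529 tcp [ 0.5758 -0.2228  0.0837] F [-0.8  0.2  3.6]
open t 31.75 gap 0.721 tcp [ 0.5742 -0.2225  0.0821] F [ 0.5  0.2 -0.7]
away t 32.57 gap 0.718 tcp [ 0.5251 -0.2521  0.1634] F [-0.2  0.3 -0.5]
```

View pics/seat2.png

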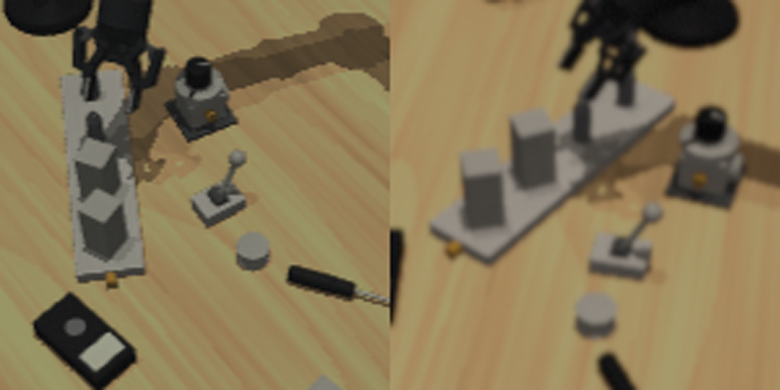

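Two cups are seated. Now the third goes to peg b, after raising the arm first.

Run:
```python
from h import *
robot.move_to([.47,-.2,.3],[180,0,-29])
g,R2=do_cup((.5605,.2737),11.4,"b",th=55,zg=.026,a2=PA+130)
seat(g,R2)
robot.move_to([.36-.075*np.cos(.5),-.269+.075*np.sin(.5),.3],[180,0,-29]); 
im,T=wrist(); np.savez("K2.npz",im=im,T=T)
save("seat3",np.hstack([vision.grab_frame("scene")[130:260,150:280],vision.grab_frame("side")[90:220,190:320],rectify(im,T,(.36,-.269),.05,.114,130)]),2)
```

```text
[(array([0.5587389 , 0.27370867], dtype=float32), np.float32(11.30994), np.float32(0.09033139), np.float32(0.046537034))]
grip t 42.22 gap 0.531 tcp [0.5411 0.2704 0.0258] F [-2.2  0.4  3.3]
lift t 43.9 gap 0.531 tcp [0.5402 0.2697 0.2238] F [-0.2  0.4 -0.5]
over peg t 46.33 gap 0.532 tcp [ 0.5284 -0.3078  0.2477] F [-0.   0.3 -0.6]
near t 48.02 gap 0.53 tcp [ 0.5287 -0.3095  0.094 ] F [-0.  -1.4 -0.2]
True
down t 48.52 gap 0.53 tcp [ 0.5285 -0.3094  0.0845] F [-0.6 -0.1  3.6]
open t 48.83 gap 0.718 tcp [ 0.5271 -0.3084  0.083 ] F [1.1 0.1 0.6]
away t 49.64 gap 0.717 tcp [ 0.4709 -0.3193  0.1644] F [ 0.2 -0.2 -0. ]
```

View pics/seat3.png

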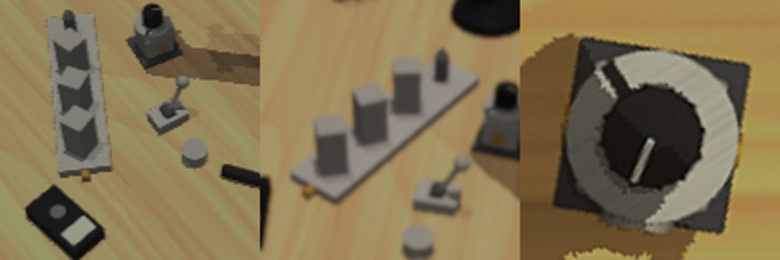

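All three cups are down on pegs b, c and d. For the knob I need close views rectified at its top plane and at the tab plane.

Run:
```python
from h import *
f=np.load("K2.npz")
save("knob",np.hstack([rectify(f["im"],f["T"],(.36,-.269),.03,.114,400),rectify(f["im"],f["T"],(.36,-.269),.045,.079,400)]))
print(robot.current_time_s(),np.round(f["T"][:3,3],3))
```

```text
53.375 [ 0.36  -0.269  0.426]
```

View pics/knob.png

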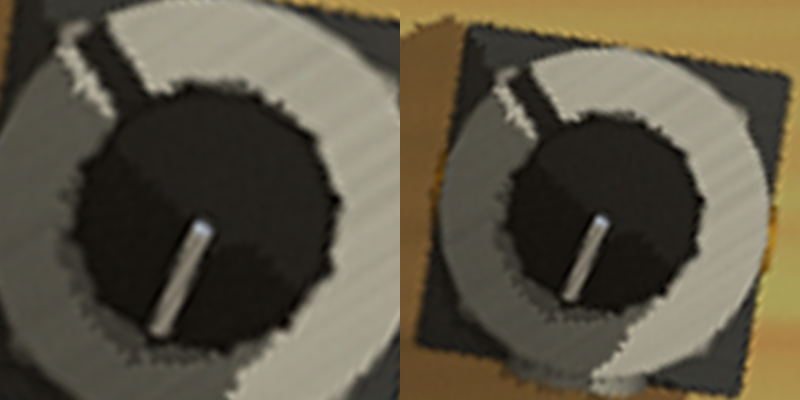

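Knob centre is about (0.357, -0.270). The pointer is at 202.5° and the tab at about 329°, both clockwise from image up. The turn needed is about 126° clockwise, which I'll do with joint 7.

Run:
```python
from h import *
fingers.gripper_to(1.0,40)
robot.move_to([.357,-.2702,.22],[180,0,123]); print(np.round(robot.current_joint_positions(),1))
robot.line_to([.357,-.2702,.104],velocity=.08); st("at knob")
fingers.gripper_to(.2,40); st("grip")
q=np.array(robot.current_joint_positions()); y0=robot.current_eef_rot()
for k in range(1,11):
    p=q.copy(); p[6]-=12.65*k; robot.move_j(list(p))
st("turned"); print(y0,robot.current_eef_rot(),robot.current_torque())
fingers.gripper_to(1.0); st("open")
robot.line_to([.357,-.2702,.22],velocity=.15)
robot.move_to([.357-.075,-.2702,.3],[180,0,0])
im,T=wrist(); np.savez("K3.npz",im=im,T=T)
save("knob2",np.hstack([rectify(im,T,(.357,-.2702),.03,.114,400),rectify(im,T,(.357,-.2702),.045,.079,400)]))
```

```text
[ 93.2  19.3 -71.7 102.5  19.3  72.2  49.4]
at knob t 57.19 gap 0.997 tcp [ 0.3574 -0.2704  0.1044] F [-0.1 -0.   0.6]
grip t 57.67 gap 0.455 tcp [ 0.3574 -0.2701  0.1044] F [-0.1  0.8  3.2]
turned t 60.92 gap 0.452 tcp [ 0.3585 -0.2707  0.1045] F [ 5.6 -0.1 -4.7]
[1.79979636e+02 2.75060428e-02 1.23009818e+02] [179.95593825  -0.20199306  -3.11892876] [-0.01668748 -1.23301272 -0.05277105]
open t 61.45 gap 1.0 tcp [ 0.3571 -0.2702  0.1043] F [0.6 0.3 1.4]
```

View pics/knob2.png

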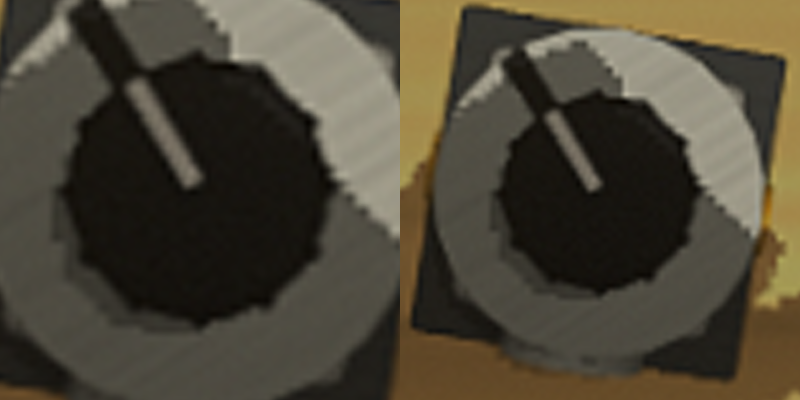

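Run:
```python
from h import *
def pc(m,c,d,n):  # mask -> world pts
    r,k=np.nonzero(m); s=2*d/(n-1); return np.stack([c[0]+d-r*s,c[1]+d-k*s],-1)
az=lambda v:np.degrees(np.arctan2(v[1],v[0]))
for f in ("K2","K3"):
    z=np.load(f+".npz"); im,T=z["im"],z["T"]; c=np.array([.357,-.2702]); n=600;d=.045
    A=cv2.cvtColor(rectify(im,T,c,d,.079,n),cv2.COLOR_RGB2GRAY).astype(int); B=cv2.cvtColor(rectify(im,T,c,d,.114,n),cv2.COLOR_RGB2GRAY)
    C=rectify(im,T,c,d,.076,n); g=np.linspace(d,-d,n); X,Y=np.meshgrid(c[0]+g,c[1]+g,indexing="ij")
    # knob centre at .114: dark pixels
    dark=((B<55)&(np.hypot(X-c[0],Y-c[1])<.0225)).astype(np.uint8); dark=cv2.morphologyEx(dark,cv2.MORPH_CLOSE,np.ones((25,25)))
    dark=cv2.morphologyEx(dark,cv2.MORPH_OPEN,np.ones((61,61)))
    (kx,ky),kr=cv2.minEnclosingCircle(np.argwhere(dark)[:,::-1].astype(np.float32)); s=2*d/(n-1); kc=np.array([c[0]+d-ky*s,c[1]+d-kx*s])
    P_=pc((B>90)&(np.hypot(X-c[0],Y-c[1])<.018),c,d,n); m=P_.mean(0); v=np.linalg.svd(P_-m,full_matrices=False)[2][0]; v*=np.sign(v@(m-kc))
    th=np.degrees(np.arctan2(Y-c[1],X-c[0])); rr=np.hypot(X-c[0],Y-c[1])
    M=(A<55)&(rr>.026)&(rr<.035)&(abs(th-31)<14); Q=pc(M,c,d,n); mq=Q.mean(0); vq=np.linalg.svd(Q-mq,full_matrices=False)[2][0]; vq*=np.sign(vq@(mq-c))
    print(f,"knob c",kc.round(4),round(kr*s,4),"pointer",az(v),az(m-kc),az(m-c),"tab",len(Q),az(mq-c),az(mq-kc),az(vq))
```

```text
K2 knob c [ 0.357  -0.2684] 0.0216 pointer 157.4122460936005 166.4527230007241 155.48276179951196 tab 2113 32.53319055305101 29.608253203107566 36.374688688849446
K3 knob c [ 0.3575 -0.2686] 0.0221 pointer 30.90851346846787 20.573873476589128 27.77939411049871 tab 2541 31.246309010708686 29.12063557866985 34.931465038520464
```

```bash
cat > kn.py <<'E'
from h import *
def knob_dev(c=np.array([.3578,-.2702]),zt=.114,yaws=(33,-147),pic=None,z=.21):
    out=[];ims=[]
    for y in yaws:
        im,T=look("kk",c,y,z); n=600;d=.045; g=np.linspace(d,-d,n); X,Y=np.meshgrid(c[0]+g,c[1]+g,indexing="ij"); rr=np.hypot(X-c[0],Y-c[1])
        A=cv2.cvtColor(rectify(im,T,c,d,.079,n),cv2.COLOR_RGB2GRAY).astype(int); B=cv2.cvtColor(rectify(im,T,c,d,zt,n),cv2.COLOR_RGB2GRAY)
        w=lambda m: np.stack([X[m],Y[m]],-1)
        P_=w((B>B[rr<.018].min()+50)&(rr<.0175)); m=P_.mean(0); v=np.linalg.svd(P_-m,full_matrices=False)[2][0]; v*=np.sign(v@(m-c))
        nn=np.array([-v[1],v[0]]); D=np.stack([X-m[0],Y-m[1]],-1); pe=D@nn; al=D@v
        res=[]
        for thr in (40,50,60):
            M=(A<thr)&(al>.016)&(al<.022)&(abs(pe)<.008); res.append((int(M.sum()),round(float(np.degrees(np.arctan2(pe[M].mean(),.030))),2)))
        out.append((round(float(np.degrees(np.arctan2(v[1],v[0]))),2),round(float(np.linalg.norm(m-c)),4),res)); ims.append(cv2.resize(rectify(im,T,c,d,.079,n),(390,390)))
    if pic: save(pic,np.hstack(ims))
    return out
E
python3 - <<'E'
from kn import *
for o in knob_dev(pic="knob3"): print(o)
print(robot.current_time_s())
E
```

```text
(30.63, 0.0096, [(1240, 1.44), (1344, 1.49), (1419, 1.48)])
(31.3, 0.0085, [(1352, 1.19), (1418, 1.14), (1470, 1.1)])
65.95
```

View pics/knob3.png

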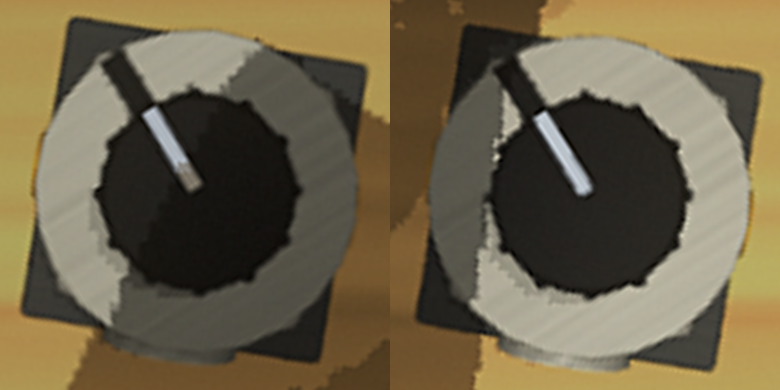

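The pointer is about 1.3° past the tab. I'll take the knob, trim that, then pull it up to the stop in the same grip.

Run:
```python
from kn import *
c=[.3577,-.2702]
fingers.gripper_to(1.0,60)
robot.move_to(c+[.22],[180,0,33]); robot.line_to(c+[.104],velocity=.08)
fingers.gripper_to(.2,60); st("grip")
q=np.array(robot.current_joint_positions()); q[6]+=1.4; robot.move_j(list(q)); robot.pause(.2); print(robot.current_eef_rot())
p=np.array(robot.current_tool_pos())
print(robot.line_to(list(p+[0,0,.018]),velocity=.015,f_stop=30)); st("pulled")
p1=np.array(robot.current_tool_pos()); print("rise",p1-p)
robot.line_to(list(p+[0,0,.0105]),velocity=.02); st("relax")
fingers.gripper_to(1.0); st("open")
robot.line_to(c+[.24],velocity=.15)
for o in knob_dev(zt=.124,z=.22,pic="knob4"): print(o)
```

```text
grip t 70.62 gap 0.452 tcp [ 0.358  -0.2706  0.1044] F [-0.  -0.6  3.4]
[1.79941904e+02 1.84514627e-03 3.43830217e+01]
True
pulled t 71.88 gap 0.449 tcp [ 0.3579 -0.2706  0.1145] F [ 1.  -0.9 -0.5]
rise [-9.26676785e-05  2.82839062e-05  1.00817721e-02]
relax t 72.12 gap 0.447 tcp [ 0.3579 -0.2706  0.1147] F [ 2.1 -1.5 -9.5]
open t 72.65 gap 1.001 tcp [ 0.358  -0.2706  0.1152] F [ 0.1 -0.8 -0.3]
(31.97, 0.0092, [(1287, -0.02), (1380, -0.05), (1451, -0.04)])
(32.24, 0.0091, [(1303, 0.28), (1395, 0.3), (1456, 0.3)])
```

View pics/knob4.png

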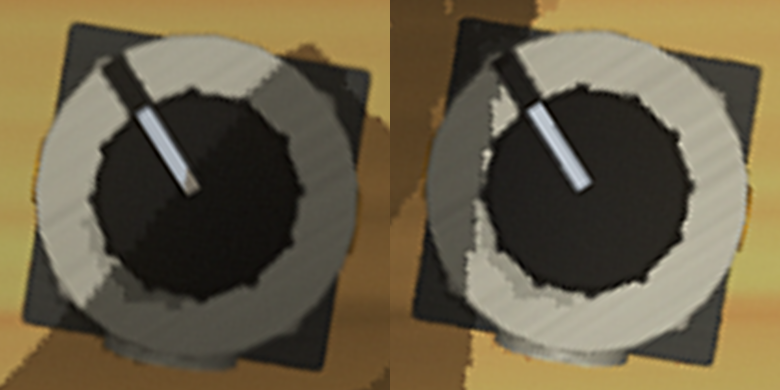

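The knob is aligned and up 10.1 mm against its stop. Next, locate the lever.

Run:
```python
from h import *
c=(.43,-.105)
im,T=look("L",c,0,.24); print(T[:3,3].round(3),robot.current_time_s())
a=rectify(im,T,c,.08,.025,400); b=rectify(im,T,c,.08,.092,400)
print(rects(im,T,c,.1,.025,smin=70)); print(tri(np.array((366,292))*.64,np.array((436,295))*.64))
save("lever",np.hstack([a,b]))
```

```text
[ 0.431 -0.105  0.366] 79.3833
[(array([ 0.4350063, -0.0994432], dtype=float32), np.float32(-4.3160267), np.float32(0.0893944), np.float32(0.04885148))]
[ 0.44267822 -0.10193497  0.01005384]
```

View pics/lever.png

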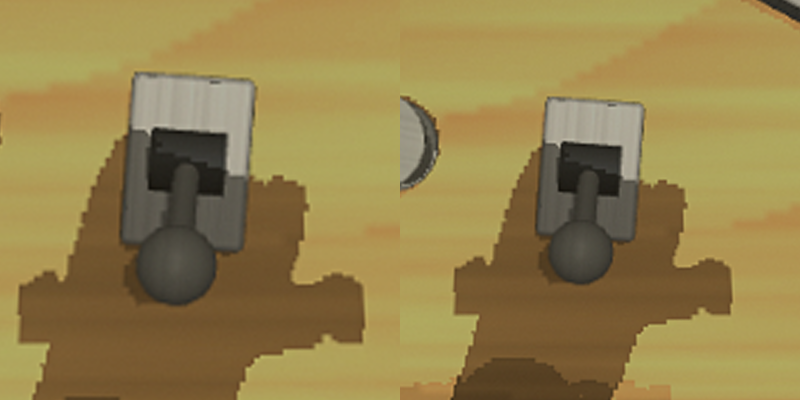

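Run:
```python
from h import *
c=np.array([.445,-.1004]); u=np.array([.9972,-.0750]); e=[180,0,-4.3]
P_=lambda s,z: list(np.r_[c+s*u,z])
fingers.gripper_to(0.0,40)
robot.move_to(P_(-.085,.2),e); robot.line_to(P_(-.085,.098),velocity=.15); st("behind")
print(robot.line_to(P_(.032,.098),velocity=.05,f_stop=12)); st("pushed")
p=np.array(robot.current_tool_pos()); print("s",(p[:2]-c)@u)
robot.line_to(list(p-np.r_[.05*u,0]),velocity=.15); robot.line_to(list(p-np.r_[.05*u,-.12]),velocity=.15)
robot.move_to([.3,.2,.35],[180,0,34])
st("clear")
save("final",np.hstack([vision.grab_frame("scene")[110:260,150:300],vision.grab_frame("side")[80:230,190:340]]),2.6)
```

```text
behind t 81.31 gap -0.004 tcp [ 0.3614 -0.0945  0.099 ] F [-0.5  0.   0. ]
True
pushed t 83.15 gap -0.007 tcp [ 0.4604 -0.1016  0.0967] F [-0.3  0.9 -0.3]
s 0.015488405264261026
clear t 85.88 gap 0.001 tcp [0.3006 0.1986 0.3493] F [-0.2 -0.1  0.2]
```

View pics/final.png

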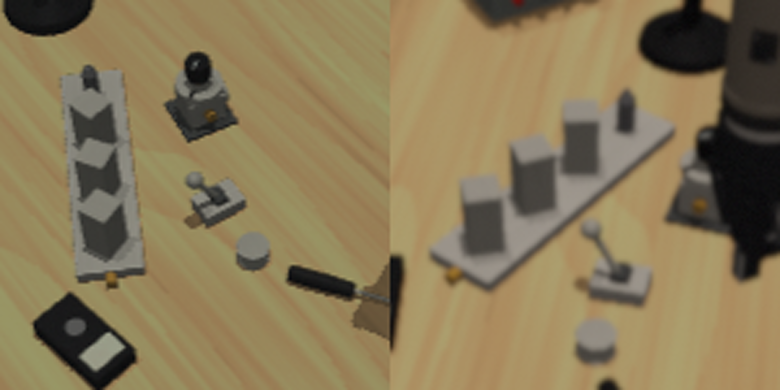

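Run:
```python
from h import *
b=tri((224.6,179.6),(266.9,168.1)); print(b)
if np.hypot(b[0]-.483,b[1]+.103)<.008: print(workorder.close_job())
```

```text
[ 0.4839611  -0.10323694  0.08965471]
the job is handed in; nothing more can be done
None
```

The job is handed in: all three cups are upside down and fully down on pegs of their own. The knob is turned to within about 0.3° of the tab (I trimmed a 1.3° overshoot back before pulling) and pulled up 10 mm to its stop. The lever is fully over, away from the robot.

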